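Release the separation bowl by the hidden notch in the clamp ring

ROBOT

A 6-joint arm with a two-finger parallel gripper is mounted at the origin on the work surface. World frame = base frame: x ahead of the robot, y to its left, z up, the work surface at z = 0. Lengths are in m, angles in rad, forces in N, time in s.
With the tool pointing down it reaches from about 0.375 to 0.9 m from the base axis. Payload 3.1 kg.
Tool frame: the origin (TCP) lies on the centre line of the jaws, within the pads' length; the fingertips stand 11 mm ahead of it and the grasp point (between the pads) lies 8 mm behind it; x points along the fingers, y is the direction in which the jaws open and shut, and the axes are right-handed (so a half turn about x gives the same grasp; the last joint's range is limited). The gripper opens to 87 mm and grips with 3 to 60 N. Pads are 19 mm wide; open, the fingers measure 117 mm over their backs; the gripper's body (75 mm by 190 mm) begins 51 mm behind the grasp point.
Start: joints at [-1.429, 0.527, 1.433, -0, 1.181, -0.178], TCP at [0.197, -0.593, 0.234] pointing down, gripper open.
Joint ranges: [-3.08, 3.08], [-0.75, 2.2], [0.22, 2.44], [-1.43, 4.57], [0, 2.65], [-2.85, 2.85]. Speed limits (rad/s): [2.79, 2.79, 3.14, 3.14, 3.14, 3.14].

INTERFACE

Orientations are given as a unit quaternion [x, y, z, w].
In Python, from rig import robot, camera, camera_info gives the robot as it stands.
- The arm moves only by the shell command python3 -m inch 'ROWS' [FORCE]. ROWS is JSON, a list that holds one entry, the list of rows, each a list of 5 numbers: the shift along the tool's x, y, z in cm, then the turn about the tool's x in rad, then the opening, from 0 (shut) to 1 (fully open). A call has 1 to 8 rows; each row shifts and turns the pose as measured when the row begins, along the tool's axes as they then stand; what a row does not reach is not made up. A row lasts 1/12 s, in which the tool goes at most 41.7 mm and 7.16 degrees, less where a joint would pass 70% of its speed; a pose out of reach is approached as far as the arm can. A call with a gripper value outside its range is refused whole. The fingers move at their own pace and stop on an object; FORCE is the grip in N (left out, the last holds). Time passes only in rows, so rows that do not move let the fingers close. It gives the time, the measured TCP pose, the force and the opening at its end, in the units of the state.
- robot.get_obs(): the state, without advancing time (a new reading comes with each control period).
- camera(name): name is "scene" or "top" or "wrist"; returns the picture (420x560x3 uint8, red, green, blue); there is no depth.
- camera_info(name): a dict with "camera_matrix" (3x3 intrinsics, pixels), "rvec" (rotation vector, rad) and "tvec" (3), from world to camera coordinates, as OpenCV has them. Camera axes: x right, y down, z forward; pixel columns grow to the right and rows downward; lengths in m; the calibration is good to about 2 mm. A picture is of the moment at which its call begins: read the wrist's pose just before it. camera_info takes no time and is no camera call; for the wrist camera it gives the pose at the moment of the call.
- robot.hand_in(): hands the job in, once; it reports no verdict.
The state is a dict: "time": time; "q": joint angles; "joint_velocities": joint speeds; "joint_torque": joint torques, N m; "position": TCP position; "tool_rot": TCP orientation; "ft_force": force on the tool from outside, world axes, zero at the start; "moment": the same for the moment, N m; "grip_width": finger opening in m.
Only numpy, scipy, OpenCV 4.12 (cv2) and the standard library are available. Lean on these libraries where they do the work, as an engineer would, in place of code of your own. Each camera call takes 0.05 s, during which the arm holds its last target. There are 200 camera calls.

TASK

The blood separator has spun down, and its braked black clamp ring has stopped with the release notch somewhere on the half nearer to you. Feel lightly along the top of the ring with a fingertip to find the notch, press the catch inside it down until the clear bowl pops up, then let go and draw back. Grasp and lift nothing, keep your fingers off the bowl, and leave the things lying around where they are.

Things in the scene. Friction and masses are not known exactly. Their poses are not given: they have to be found in the camera images.
- separator: tabletop blood separator, white housing with a grey deck, fixed, footprint 440 (x) x 540 (y) mm, deck top 160 mm above the table; origin: centre of its underside; its front (-x side) faces the robot, +y is its left. Black roller pumps up to 40 mm high stand on the deck's left part, a folded-down screen and two thin poles (250 mm above the deck) at its rear
- chuck: round black base of the rotor, fixed on the separator's deck, radius 105 mm, 8 mm high, carrying clamp ring, catch and bowl; origin on the rotor axis at deck height; its axes are the separator's own and do not turn with the ring. The ring's one notch is a gap right through it (open above, inside and outside), 46 mm wide between parallel walls, its middle anywhere within 100 degrees either side of the -x direction from this origin
- ring_centre (a point): centre of the clamp ring, on the rotor axis, level with the ring's flat top (34 mm above the deck; the same height all round except at the notch). The black ring has inner radius 74 mm and outer radius 100 mm, and is braked: it does not turn under a finger. Only low parts (under 25 mm above the deck) stand within 40 mm of its front half
- catch (a joint): how far the catch is pressed, m: 0 up, 0.007 fully down. A dark grey ribbed pad, 40 mm wide along the ring and as broad as the ring, in the notch with its top 10 mm below the ring's top; moves straight down, springs back by itself; 2.5 N to start, 6 N at the stop; the bowl is let go at about 0.0045
- ejector (a joint): how far the bowl has risen, in m: 0 clamped down, 0.012 popped up. Once let go, the ejector spring lifts the bowl by itself and it stays up
- bowl: clear plastic separation bowl with a white and blue head, inside the ring on the rotor axis; radius 50 mm (its flange 58 mm), origin on the rotor axis at deck height when clamped (12 mm higher when popped up)
- bowl_top (a point): top of the bowl's blue head, 55 mm above the deck when clamped, 67 mm when popped up
- tape: white tape roll, diameter 56, height 18 mm, lying loose on the deck's right side; origin: centre of its underside
- line_clamp: small white and red plastic tubing clamp, 54 x 14 x 16 mm, loose on the front of the deck; origin: centre of its underside
- saline: clear bottle with blue cap, diameter 72, height 190 mm, on the table left of the separator; origin: centre of its underside
- sample_jar: small clear jar with red lid, diameter 44, height 60 mm, on the table to the left; origin: centre of its underside
- antiseptic: amber bottle with white cap, diameter 56, height 130 mm, on the table right of the separator; origin: centre of its underside
- gallipot: small steel bowl, diameter 84, height 45 mm, on the table to the right; origin: centre of its underside
- swab_box: blue box, 90 x 60 x 45 mm, on the table to the right; origin: centre of its underside

How it is judged:
On the way, in this order (a step that is already met when the one before it is completed fails the run):
1. a fingertip rests on the clamp ring for a moment, the catch not yet pressed (contact force between the fingers and chuck above 0.2 N and value of joint catch below 0.001 m and contact force between the fingers and bowl below 0.2 N), for 0.1 s.
2. the catch in the notch is pressed down by the fingers (more than 4 mm) (value of joint catch above 0.004 m and contact force between the fingers and chuck above 1 N), for 0.05 s.
At the end, for the whole second after the job is handed in: the bowl stands popped up (risen more than 10 mm) and the catch has sprung back up (less than 1 mm pressed) (value of joint ejector above 0.01 m and value of joint catch below 0.001 m); the robot touches nothing.
It fails at once if the bowl is touched with the fingers or the arm (over 2 N) (contact force between any of the fingers, the arm and bowl above 2 N).
It fails at once if the ring or catch is pushed hard (over 70 N) (contact force between the fingers and chuck above 70 N).
It fails at once if a thing lying around is moved by more than 20 mm (distance of any of tape, line_clamp, saline, sample_jar, antiseptic, gallipot, swab_box from where it was at the start of the episode above 0.02 m).
It also fails if it takes over 72 s, if anything falls off the work surface, if the arm or the gripper's body presses on something with over 40 N, if the wrist force passes 120 N, or if a joint passes its speed limit or range.

## Working session

There is one attempt and no reset: what is moved stays moved. The work goes in short steps, Python scripts to look and compute and a shell command to move; the robot and the scene stay as the last step left them, time stands still between calls to the robot, and variables do not carry over. Pictures are saved under pics/ and viewed, about 8 in all and at most 12, crops included, and the job is handed in when it is done.

```bash
mkdir -p pics; cat > h.py <<'E'
from rig import robot,camera,camera_info
import numpy as np,cv2
from scipy.spatial.transform import Rotation as R
def ray(name,uv,z):
    i=camera_info(name);K=np.array(i["camera_matrix"]);Rm=cv2.Rodrigues(np.array(i["rvec"],float))[0];t=np.array(i["tvec"],float).ravel()
    c=-Rm.T@t;d=Rm.T@np.linalg.solve(K,[uv[0],uv[1],1.]);return c+d*(z-c[2])/d[2]
def proj(name,P):
    i=camera_info(name);return cv2.projectPoints(np.array(P,float).reshape(-1,3),np.array(i["rvec"],float),np.array(i["tvec"],float),np.array(i["camera_matrix"],float),None)[0].reshape(-1,2)
def save(name,fn,crop=None,s=1):
    a=camera(name)[:,:,::-1]
    if crop: x0,y0,x1,y1=crop;a=a[y0:y1,x0:x1]
    cv2.imwrite("pics/"+fn,cv2.resize(a,None,fx=s,fy=s,interpolation=cv2.INTER_CUBIC))
E
python3 - <<'E'
from h import *
a=camera("top");b=camera("scene")
cv2.imwrite("pics/top0.png",a[:,:,::-1]);cv2.imwrite("pics/scene0.png",b[:,:,::-1])
o=robot.get_obs();print(o)
for n in("top","scene"):
    i=camera_info(n);Rm=cv2.Rodrigues(np.array(i["rvec"],float))[0];print(n,-Rm.T@np.array(i["tvec"]).ravel(),Rm[2])
print(R.from_quat(o["tool_rot"]).as_matrix())
E
```

```text
{'time': 0.1, 'q': array([-1.42849008e+00,  5.28404354e-01,  1.43379905e+00,  8.03747207e-06,
        1.18139557e+00, -1.78493064e-01]), 'joint_velocities': array([ 3.53890220e-04, -3.15476711e-03, -4.24272556e-03, -9.80764830e-05,
       -7.91254707e-04,  1.73405702e-03]), 'joint_torque': array([-3.15393036e-04, -4.40986562e+01, -1.77150929e+01,  6.34119054e-02,
        5.34162868e-02, -4.34466551e-05]), 'position': array([ 0.19701856, -0.59244825,  0.23264241]), 'tool_rot': array([ 0.69804531,  0.11364202, -0.69801439,  0.11222366]), 'ft_force': array([-0.95445462,  0.63158936, -0.24276838]), 'moment': array([-0.01268951, -0.01173579, -0.01107165]), 'grip_width': 0.08696577673720227}
top [0.46014613 0.00660209 1.45160161] [ 0.05469922 -0.00403101 -0.99849474]
scene [ 0.93930275 -0.55369487  1.00654323] [-0.34606373  0.49423534 -0.7974781 ]
[[-2.77188997e-04  3.15322020e-01 -9.48984693e-01]
 [ 1.98709657e-03 -9.48982682e-01 -3.15321932e-01]
 [-9.99997987e-01 -1.97312800e-03 -3.63527745e-04]]
```

View pics/top0.png

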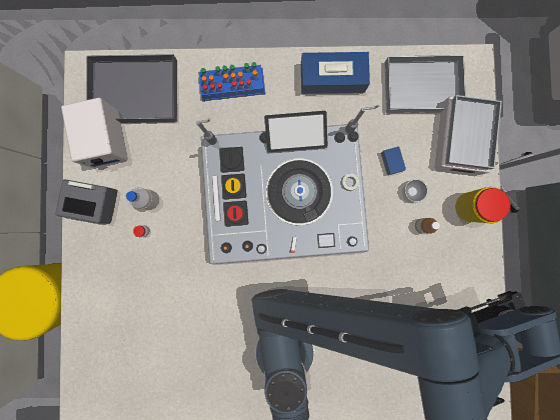

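View pics/scene0.png

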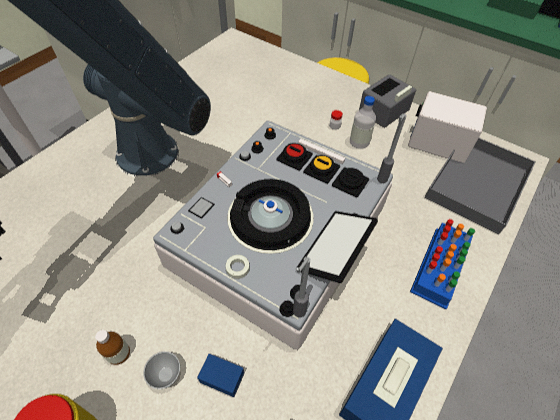

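The top view shows the ring centred near (299,191), with a possible notch near (310,213). The scene view shows the ring near (270,213). Next I'll enlarge both.

```bash
python3 - <<'E'
from h import *
a=camera("top")[145:240,250:350,::-1];b=camera("scene")[165:265,215:325,::-1]
f=lambda i:cv2.resize(np.clip(255*(i/255.)**.5,0,255).astype(np.uint8),(400,400*i.shape[0]//i.shape[1]),interpolation=cv2.INTER_CUBIC)
A,B=f(a),f(b);h=max(len(A),len(B));C=np.zeros((h,800,3),np.uint8);C[:len(A),:400]=A;C[:len(B),400:]=B
cv2.imwrite("pics/crop1.png",C);print(A.shape,B.shape)
for uv in [(205.5,137),(363,130),(212,263),(368,250)]: print(ray("top",uv,.16).round(3))
E
```

```text
(380, 400, 3) (363, 400, 3)
[0.761 0.252 0.16 ]
[ 0.776 -0.276  0.16 ]
[0.342 0.234 0.16 ]
[ 0.375 -0.281  0.16 ]
```

View pics/crop1.png

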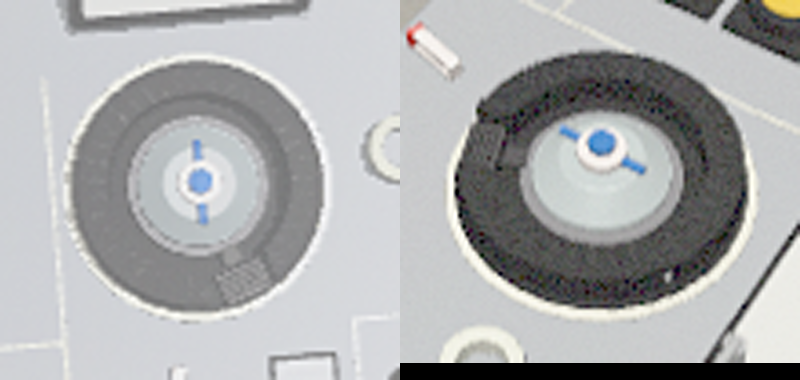

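The enlarged views show the notch with its ribbed pad at crop (244,281), which is top pixel (311,215.3). The ring's outer edge is centred near crop (198.5,185), pixel (299.6,191.3).

```bash
python3 - <<'E'
from h import *
c=ray("top",(299.6,191.3),.194);p=ray("top",(311,215.3),.184)
for e in [(268,191.3),(331.2,191.3),(299.6,159.5),(299.6,223)]: print(np.linalg.norm(ray("top",e,.194)-c).round(4))
s=ray("scene",(215+603/3.636,165+143/3.636),.215);print("head scene",s, "head top",ray("top",(250+200/4,145+182/4),.215))
ps=ray("scene",(215+(487-400)/3.636,165+145/3.636),.184)
print("c",c,"pad",p,"pad scene",ps)
d=(p-c)[:2];print(np.linalg.norm(d),np.degrees(np.arctan2(d[1],d[0])))
o=robot.get_obs();print(o["position"]);M=R.from_quat(o["tool_rot"]).as_matrix()
n=d/np.linalg.norm(d);print("n",n)
# bearing of the tool y
print("tool y ang",np.degrees(np.arctan2(M[1,1],M[0,1])))
print("line_clamp",ray("top",(293,244),.17),"tape",ray("top",(348,183),.178))
E
```

```text
0.1023
0.1024
0.1038
0.1025
head scene [0.80061652 0.10244092 0.215     ] head top [ 0.57132386 -0.05750076  0.215     ]
c [ 0.57063546 -0.05724184  0.194     ] pad [ 0.49255507 -0.09325984  0.184     ] pad scene [ 0.50086111 -0.09174491  0.184     ]
0.08598746814309696 -155.23641324377658
[ 0.19701505 -0.59268506  0.23292588]
n [-0.90804387 -0.41887508]
tool y ang -71.6219648592141
line_clamp [ 0.39996915 -0.03336575  0.17      ] tape [ 0.59663704 -0.21755908  0.178     ]
```

The pad sits on bearing -155° at radius 86 mm, which matches the ring's mid-radius of 87 mm. The scene camera agrees to within about 8 mm. I'll shut the gripper, raise, and cross to above the ring at bearing about -120°, to the side of the notch.

```bash
python3 -m inch '[[[-3,0,0,0,0],[-3,0,0,0,0],[0,-2.2,-3.1,-0.11,0],[0,-2.2,-3.1,0,0],[0,-2.2,-3.1,0,0],[0,-2.2,-3.1,0,0],[0,-2.2,-3.1,0,0],[0,-2.2,-3.1,0,0]]]' 10
python3 -m inch '[[[0,-2.2,-3.1,0,0],[0,-2.2,-3.1,0,0],[0,-2.2,-3.1,0,0],[0,-2.2,-3.1,0,0],[0,-2.2,-3.1,0,0],[0,0,0,0,0]]]'
cat > go.py <<'E'
from h import *
import sys
c=np.array([.571,-.057])
o=robot.get_obs();M=R.from_quat(o["tool_rot"]).as_matrix();p=o["position"]
a=np.radians(float(sys.argv[1]));r=float(sys.argv[2]);t=np.r_[c+r*np.r_[np.cos(a),np.sin(a)],p[2]]
print("t",o["time"],"p",p.round(4),"yang",np.degrees(np.arctan2(M[1,1],M[0,1])).round(1),"shift cm",(M.T@(t-p)*100).round(2),"F",o["ft_force"].round(2),"w",o["grip_width"],"tipx",M[:,0].round(3))
d=p[:2]-c;print("r",np.hypot(*d).round(4),"ang",np.degrees(np.arctan2(d[1],d[0])).round(1))
E
python3 go.py -120 .087
```

```text
time: 0.87
position: [0.3136, -0.3983, 0.293]
tool_rot: [-0.691, -0.148, 0.691, -0.149]
ft_force: [0.9, -1.0, 0.3]
grip_width: 0.0421
time: 1.37
position: [0.4139, -0.2192, 0.2928]
tool_rot: [0.692, 0.15, -0.69, 0.149]
ft_force: [-0.3, -0.5, -0.0]
grip_width: 0.0034
t 1.3667 p [ 0.4139 -0.2192  0.2928] yang -65.6 shift cm [  0.04  -3.21 -13.93] F [-0.31 -0.47 -0.04] w 0.0034322427076947594 tipx [ 0.001  0.003 -1.   ]
r 0.2258 ang -134.1
```

```bash
python3 -m inch '[[[0,-0.8,-3.3,0,0],[0,-0.8,-3.3,0,0],[0,-0.8,-3.3,0,0],[0,-0.8,-3.3,0,0],[0,-0.2,-1.0,0,0],[2,0,0,0,0],[2,0,0,0,0],[0,0,0,0,0]]]'
python3 go.py -120 .087
python3 - <<'E'
from h import *
a=camera("wrist");b=camera("top")[145:240,250:350]
b=cv2.resize(b,(442,420),interpolation=cv2.INTER_CUBIC)
C=np.hstack([a,b])[:,:,::-1];cv2.imwrite("pics/w1.png",cv2.resize(C,None,fx=.79,fy=.79))
P=[[.571+r*np.cos(t),-.057+r*np.sin(t),.194] for t in np.radians([-120,-155]) for r in(.074,.1)]
print(proj("wrist",P).round())
E
```

```text
time: 2.03
position: [0.535, -0.1245, 0.2526]
tool_rot: [0.692, 0.151, -0.689, 0.153]
ft_force: [-0.4, 1.2, -0.6]
grip_width: 0.0004
t 2.0333 p [ 0.535  -0.1245  0.2526] yang -65.2 shift cm [-0.    0.4   1.01] F [-0.35  1.16 -0.65] w 0.0003818199935492237 tipx [ 0.004 -0.002 -1.   ]
r 0.0765 ang -118.1
[[272. 236.]
 [294. 265.]
 [209. 255.]
 [212. 289.]]
```

View pics/w1.png

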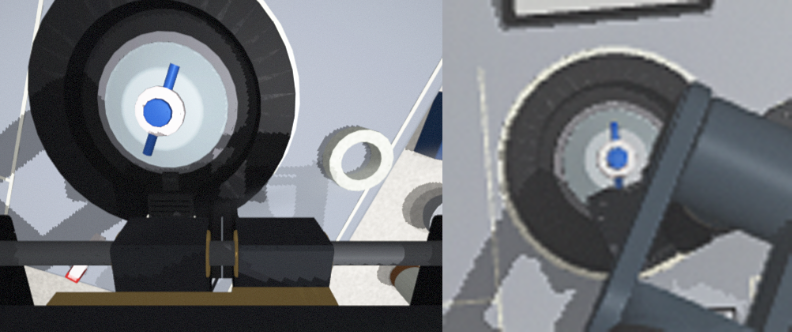

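In the wrist view the ribbed pad is at displayed (171,205), wrist pixel about (216,259), partly hidden by the fingers. The blue head is at wrist pixel (199,143). I'll check these against the first estimate.

```bash
python3 - <<'E'
from h import *
h=ray("wrist",(157/.79,113/.79),.215);print("head",h)
for u in (149,193): # pad's left/right edges at its inner row
    q=ray("wrist",(u/.79,205/.79),.184);d=(q-h)[:2];print(q,np.hypot(*d),np.degrees(np.arctan2(d[1],d[0])))
E
python3 -m inch '[[[0,0.4,1.0,0,0],[0.9,0,0,0,0],[0.9,0,0,0,0],[0,0,0,0,0]]]'; python3 go.py -120 .087
```

```text
head [ 0.57476748 -0.05893196  0.215     ]
[ 0.48975483 -0.07618076  0.184     ] 0.0867448727813111 -168.53056420963188
[ 0.50617274 -0.11212061  0.184     ] 0.08680018325192913 -142.20985023396045
time: 2.47
position: [0.529, -0.1373, 0.2399]
tool_rot: [0.695, 0.147, -0.687, 0.154]
ft_force: [0.4, -0.0, 0.1]
grip_width: 0.0005
t 2.4667 p [ 0.529  -0.1373  0.2399] yang -65.4 shift cm [-0.01 -0.51 -0.07] F [ 0.43 -0.03  0.12] w 0.0005069729810655455 tipx [ 0.014 -0.007 -1.   ]
r 0.0906 ang -117.6
```

Pad bearing -155.4°, width 39.5 mm and radius 87 mm, so it agrees. Now the light touch-down, beside the notch.

```bash
python3 -m inch '[[[1.2,-0.5,0,0,0],[1.0,0,0,0,0],[0.4,0,0,0,0],[0,0,0,0,0]]]'; python3 go.py -120 .087
python3 -m inch '[[[0.2,0,0,0,0],[0.2,0,0,0,0],[0,0,0,0,0]]]'; python3 go.py -120 .087
```

```text
time: 2.8
position: [0.5272, -0.1345, 0.2138]
tool_rot: [0.696, 0.145, -0.686, 0.154]
ft_force: [0.1, 0.2, 0.8]
grip_width: 0.0007
t 2.8 p [ 0.5272 -0.1345  0.2138] yang -65.6 shift cm [-0.   -0.18 -0.11] F [0.09 0.2  0.76] w 0.0006809959946636013 tipx [ 0.016 -0.009 -1.   ]
r 0.089 ang -119.5
time: 3.05
position: [0.5278, -0.135, 0.2104]
tool_rot: [0.697, 0.145, -0.686, 0.154]
ft_force: [-0.2, 0.6, 0.1]
grip_width: 0.0004
t 3.05 p [ 0.5278 -0.135   0.2104] yang -65.6 shift cm [-0.   -0.26 -0.08] F [-0.2   0.55  0.08] w 0.00038627630901387966 tipx [ 0.018 -0.009 -1.   ]
r 0.0891 ang -119.0
```

```bash
for i in 1 ; do python3 -m inch '[[[0.2,0,0,0,0],[0.2,0,0,0,0],[0,0,0,0,0]]]'; done; python3 -m inch '[[[0.2,0,0,0,0],[0,0,0,0,0]]]'; python3 -m inch '[[[0.15,0,0,0,0],[0,0,0,0,0]]]'
```

```text
time: 3.3
position: [0.5286, -0.1354, 0.207]
tool_rot: [0.697, 0.144, -0.685, 0.154]
ft_force: [-0.2, -0.3, -0.7]
grip_width: 0.0004
time: 3.47
position: [0.5292, -0.1356, 0.2057]
tool_rot: [0.698, 0.144, -0.685, 0.155]
ft_force: [-0.2, 0.3, 0.8]
grip_width: 0.0007
time: 3.63
position: [0.5295, -0.1357, 0.2059]
tool_rot: [0.698, 0.144, -0.684, 0.155]
ft_force: [0.1, 0.2, 0.0]
grip_width: 0.0007
```

```bash
python3 -m inch '[[[0.25,0,0,0,0],[0.25,0,0,0,0]]]'; python3 -m inch '[[[0.3,0,0,0,0],[0.3,0,0,0,0],[0.3,0,0,0,0]]]';  python3 go.py -155.4 .087
```

```text
time: 3.8
position: [0.5299, -0.1358, 0.2053]
tool_rot: [0.698, 0.144, -0.684, 0.156]
ft_force: [-6.3, 2.6, 22.9]
grip_width: 0.0008
time: 4.05
position: [0.5299, -0.1358, 0.2053]
tool_rot: [0.699, 0.143, -0.683, 0.158]
ft_force: [-6.1, 2.2, 19.9]
grip_width: 0.0007
t 4.05 p [ 0.5299 -0.1358  0.2053] yang -65.5 shift cm [-0.16 -5.45  1.68] F [-6.05  2.17 19.94] w 0.0007162517307471128 tipx [ 0.026 -0.015 -1.   ]
r 0.0889 ang -117.6
```

Firm contact at z = 0.2053, as expected for the ring top (0.205), with about 20 N reported. Now I'll lighten the pressure and slide along the ring toward the notch.

```bash
python3 -m inch '[[[0.05,-0.8,0.45,0,0],[0.05,-0.8,0.4,0,0],[0.05,-0.8,0.3,0,0]]]'; python3 go.py -155.4 .087
```

```text
time: 4.3
position: [0.5123, -0.1207, 0.2056]
tool_rot: [0.702, 0.14, -0.68, 0.16]
ft_force: [2.3, -2.8, 4.2]
grip_width: 0.0005
t 4.3 p [ 0.5123 -0.1207  0.2056] yang -65.5 shift cm [-0.13 -3.35  0.72] F [ 2.27 -2.78  4.23] w 0.0005310404306718453 tipx [ 0.036 -0.021 -0.999]
r 0.0866 ang -132.6
```

```bash
python3 -m inch '[[[0.05,-0.8,0.25,0,0],[0.05,-0.8,0.2,0,0],[0.05,-0.8,0.15,0,0]]]'; python3 go.py -155.4 .087
```

```text
time: 4.55
position: [0.4986, -0.1022, 0.2041]
tool_rot: [0.704, 0.138, -0.678, 0.162]
ft_force: [0.8, -0.1, -0.7]
grip_width: 0.0006
t 4.55 p [ 0.4986 -0.1022  0.2041] yang -65.5 shift cm [-0.05 -1.09  0.24] F [ 0.77 -0.12 -0.66] w 0.0005592826967768623 tipx [ 0.044 -0.026 -0.999]
r 0.0853 ang -148.0
```

The height fell below ring level and the force vanished, so the tip is at the notch. I'll centre it, then press.

```bash
python3 -m inch '[[[0,-1.0,0.2,0,0],[0,0,0,0,0]]]'; python3 go.py -155.4 .087; python3 -m inch '[[[0.4,0,0,0,0],[0.4,0,0,0,0],[0,0,0,0,0]]]';python3 go.py -155.4 .087
```

```text
time: 4.72
position: [0.4875, -0.0896, 0.2015]
tool_rot: [0.701, 0.14, -0.68, 0.16]
ft_force: [-0.3, 0.6, -0.4]
grip_width: 0.0006
t 4.7167 p [ 0.4875 -0.0896  0.2015] yang -65.5 shift cm [ 0.02  0.51 -0.25] F [-0.31  0.61 -0.44] w 0.000639499206982285 tipx [ 0.035 -0.021 -0.999]
r 0.0896 ang -158.7
time: 4.97
position: [0.4862, -0.0881, 0.1921]
tool_rot: [0.7, 0.142, -0.681, 0.16]
ft_force: [-0.1, -1.3, 4.7]
grip_width: 0.0003
t 4.9667 p [ 0.4862 -0.0881  0.1921] yang -65.4 shift cm [ 0.03  0.71 -0.31] F [-0.14 -1.29  4.73] w 0.00029842372019052985 tipx [ 0.032 -0.02  -0.999]
r 0.0903 ang -159.9
```

The catch gives at 4.7 N. I'll shift back 4 mm toward the centre and press the rest.

```bash
python3 -m inch '[[[0.2,0.4,-0.1,0,0],[0.3,0,0,0,0],[0.2,0,0,0,0]]]'; python3 go.py -155.4 .087
```

```text
time: 5.22
position: [0.488, -0.0907, 0.1873]
tool_rot: [0.699, 0.143, -0.683, 0.159]
ft_force: [-7.9, 3.3, 31.1]
grip_width: 0.0006
t 5.2167 p [ 0.488  -0.0907  0.1873] yang -65.4 shift cm [ 0.02  0.4  -0.25] F [-7.89  3.3  31.09] w 0.0006467714347224483 tipx [ 0.027 -0.017 -0.999]
r 0.0896 ang -157.9
```

At the stop: z = 0.1873, about 7 mm down, 31 N. Now I'll release straight up, draw back and look.

```bash
python3 -m inch '[[[-0.1,0,0,0,0],[-1.5,0,0,0,0],[-3,0,0,0,0],[-3,0,0,0,0],[-2,0,2,0,0],[-1,0,3,0,0],[0,0,3,0,0],[0,0,0,0,0]]]'
python3 -m inch '[[[0,2,3,0,0],[0,2,3,0,0],[0,2,3,0,0],[0,2,3,0,0],[0,2,3,0,0],[0,2,3,0,0],[0,0,0,0,0],[0,0,0,0,0]]]'
python3 go.py -155.4 .087
python3 - <<'E'
from h import *
a=camera("top")[125:270,200:380,::-1];b=camera("scene")[165:265,215:325,::-1]
f=lambda i:cv2.resize(i,(400,400*i.shape[0]//i.shape[1]),interpolation=cv2.INTER_CUBIC)
A,B=f(a),f(b);C=np.zeros((max(len(A),len(B)),800,3),np.uint8);C[:len(A),:400]=A;C[:len(B),400:]=B
cv2.imwrite("pics/end.png",C)
for z in(.215,.227):print(z,"top",proj("top",[.572,-.0575,z])," crop scene",(proj("scene",[.572,-.0575,z])-[215,165])*3.636+[400,0])
E
```

```text
time: 5.88
position: [0.4119, -0.1238, 0.2956]
tool_rot: [0.698, 0.144, -0.684, 0.157]
ft_force: [-0.5, 1.4, -0.2]
grip_width: 0.0002
time: 6.55
position: [0.2964, -0.3163, 0.2923]
tool_rot: [0.699, 0.146, -0.682, 0.156]
ft_force: [-0.3, -0.2, -1.4]
grip_width: 0.0005
t 6.55 p [ 0.2964 -0.3163  0.2923] yang -65.4 shift cm [  0.33 -12.12 -27.07] F [-0.35 -0.22 -1.38] w 0.0005173944425294948 tipx [ 0.027 -0.009 -1.   ]
r 0.3777 ang -136.6
0.215 top [[299.99548535 190.28843455]]  crop scene [[596.48351513 134.53106039]]
0.227 top [[300.18573741 189.94209824]]  crop scene [[596.47794743 123.67207496]]
```

View pics/end.png

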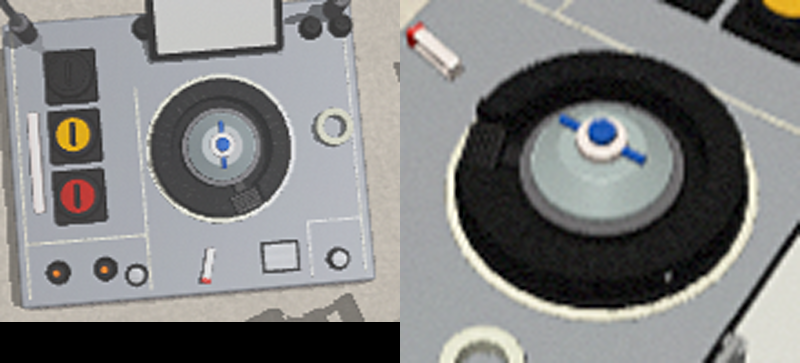

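The blue head moved in the scene crop from (603,143) to (602,132). That is 11 px up, which is the shift expected for a 12 mm rise. The catch looks as it did before, the clamp and tape haven't moved, and the arm is clear.

```bash
python3 -c "
from rig import robot
print(robot.hand_in())"
```

```text
the job is handed in; nothing more can be done
None
```

The bowl popped up and I handed the job in at about 6.6 s. Nothing was grasped or lifted.

**What I did:** With the gripper shut, I rested a fingertip on the ring at bearing about -118° and slid it lightly along the top. At about -148° the tip dropped into the notch, matching the camera estimate of -155° for its middle. I pressed the catch to its stop, let go straight up and drew back.

**Last checks:**
- **Bowl:** the blue head moved up 11 px in the scene camera, as expected for a 12 mm rise.
- **Catch:** by eye it looks as it did before the press. There is no direct joint reading to confirm that it sprung back.
- **Loose things:** the tape and line clamp are where they were. I didn't re-check the things on the table, but the raised arm passed well above them.
- **Arm:** it is clear of everything, and the force reading is within noise.

**Not as planned:**
- **Force:** the first touch was firmer than "lightly", at up to about 23 N, and the press reached about 31 N. Both are well under the 70 N limit.
- **Position:** the tip started pressing about 7 mm off the pad's middle, and I moved it 4 mm back mid-press.

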